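Pop open the trainer kit's battery hatch

ROBOT

A 6-joint arm with a two-finger parallel gripper is mounted at the origin on the work surface. World frame = base frame: x ahead of the robot, y to its left, z up, the work surface at z = 0. Lengths are in m, angles in rad, forces in N, time in s.
With the tool pointing down it reaches from about 0.375 to 0.975 m from the base axis. Payload 3.8 kg.
Tool frame: the origin (TCP) lies midway between the tips of the shut fingers; the grasp point (between the pads) lies 19 mm behind it; z points along the fingers, y is the line along which they close (so a half turn about z gives the same grasp; the last joint's range is limited). The gripper opens to 85 mm and grips with 20 to 120 N. Pads are 22 mm wide; open, the fingers measure 114 mm over their backs; the gripper's body (76 mm by 85 mm) begins 54 mm behind the grasp point. The pads swing forward as they close: fully open they stand 13 mm farther back than shut.
Start: joints at [-1.158, 0.264, 1.604, -0, 1.274, -0.037], TCP at [0.293, -0.608, 0.231] pointing down, gripper open.
Joint ranges: [-2.63, 2.63], [-0.94, 2.18], [0.31, 2.57], [-1.31, 4.45], [0, 2.66], [-2.55, 2.55]. Speed limits (rad/s): [2.57, 2.57, 3.14, 3.14, 3.14, 3.14].

INTERFACE

Orientations are given as a rotation vector (axis times angle).
In Python, from workcell import bot, imaging gives the robot as it stands.
- The arm moves only by the tool step_arm, never from a script. Its argument "series" is a list of rows, each an object of numbers: "grip": the closure, from -1 (fully open) to 1 (shut); "x", "y", "z": the shift along the tool's x, y, z normalised to -1 to 1, where 1 is 500 mm; "ax", "ay", "az": the turn, a rotation vector about the tool's x, y, z normalised to -1 to 1, where 1 is 30 degrees. A call has 1 to 12 rows; each row is the pose to reach, as a shift and turn from the pose commanded when the call began, along the tool's axes at that moment; what a row does not reach only later rows make up. A row lasts 1/10 s, in which the tool goes at most 50 mm and 8.59 degrees, less where a joint would pass 70% of its speed; a pose out of reach is approached as far as the arm can. A call with a number of a shift or a turn outside -1 to 1 is refused whole. A call with a gripper value outside its range is refused whole. The fingers move at their own pace and stop on an object; "force" is the grip in N (left out, the last holds). Time passes only in rows, so rows that repeat a pose let the fingers close. It gives the time, the measured TCP pose, the force, the opening and the grip force at its end, in the units of the state.
- bot.read_state(): the state, without advancing time (a new reading comes with each control period).
- imaging.read_camera(name): name is "scene" or "top" or "wrist"; returns a dict with "img" (384x512x3 uint8, red, green, blue), "fx", "fy", "cx", "cy" (pixels), "R" (3x3) and "t" (3): a world point X has camera coordinates R X + t. Camera axes: x right, y down, z forward; pixel columns grow to the right and rows downward; lengths in m; the calibration is good to about 2 mm. A picture is of the moment at which its call begins. There is no depth.
- bot.finish_job(): hands the job in; it is judged then, once.
The state is a dict: "time": time; "q": joint angles; "joint_vel": joint speeds; "joint_torque": joint torques, N m; "tool_pos": TCP position; "tcp_rot": TCP orientation; "wrist_force": force on the tool from outside, world axes, zero at the start; "torque": the same for the moment, N m; "width": opening from 0.0 (shut) to 1.0 (fully open); "grip_force": force on a finger pad.
Only numpy, scipy, OpenCV 4.12 (cv2) and the standard library are available. Lean on these libraries where they do the work, as an engineer would, in place of code of your own. Each camera call takes 0.05 s, during which the arm holds its last target. There are 200 camera calls.

TASK

Open the battery compartment of the wooden-cased trainer kit so that its cells can be changed: with the fingertips, press the ribbed free end of the larger of the two dark hatches once, all the way in, and let it go so that its push-push latch pops it open by itself. Do not grip, lift or push the hatch once it has popped; take the hand clear and watch for a good two seconds that it stays up. Leave the small fuse hatch shut and the loose things lying about where they are.

Things in the scene. Friction and masses are not known exactly. Their poses are not given: they have to be found in the camera images.
- battery_hatch (a joint): Hinge of the battery hatch, a dark grey plate 66 long (hinge to free end), 74 wide, 3 mm thick. 0 = shut, flush; negative = pressed in; up and fully open at 1.2 rad (70 deg). Push-push latch: releases once pressed past -0.045 rad (2.5 mm at the pad), firm stop at -0.084 (4.6 mm). It stays down while held; let go, it swings up by itself in about 2 s and stays. Pressed shut again it latches again.
- battery_hatch_press (a point): Middle of the battery hatch's ribbed press pad, on its upper face, 12 mm from the free end and 54 mm from the hinge; moves with the hatch; 64 mm above the bench when shut. Axes of the hatch: x from free end to hinge, y along the hinge, z out of the face. Pressing takes 3 to 5 N; rising, it follows the finger with under 2 N. The free end looks towards the robot. On the kit only the spare cell stands higher.
- battery_hatch_hinge (a point): Middle of the battery hatch's hinge line, on the hatch's upper face; axes of the hatch.
- battery_hatch_box: Plastic housing of the battery hatch, the larger of the two on the kit's board: 72 (x) x 84 (y) mm, 34 mm high, hatch in its top, hinge at the +x end, free end flush with its -x face. Its side walls, 5 mm thick, are level with the shut hatch. Fixed. Origin: centre of its underside, on the board.
- fuse_hatch (a joint): Hinge of the fuse hatch, the smaller hatch of the same make and colour, 46 long, 36 wide, with the same kind of latch. 0 = shut, negative = pressed in, positive = open (rad). To be left shut and not pressed.
- fuse_hatch_press (a point): Middle of the fuse hatch's ribbed press pad, on its upper face, 12 mm from its free end; axes as on the other hatch. Its housing is 52 x 46 mm, 34 mm high.
- kit: Trainer kit: open pine case 290 (x) x 410 (y) mm, walls 58 mm high, its green board's face 30 mm above the bench; fixed. Origin: centre of its underside; x away from the robot when unturned. The two hatch housings stand on the board at y = +-128, x = -30 mm, either way round; chips, display and keypad between them are under 46 mm above the bench.
- flask: Bystander: steel drinking flask, 72 mm diameter, 245 mm tall, standing on the bench to the +y side of the kit. Origin: centre of its foot.
- screwdriver: Bystander: screwdriver lying crosswise on the bench behind the kit (its far side). Origin on its underside, about its middle.
- multimeter: Bystander: hand multimeter lying on its back on the bench to the -y side of the kit, 150 x 76 x 43 mm. Origin: centre of its underside.
- spare_cell: Bystander: AA cell standing on end on the kit's board, in the strip between keypad and near wall, 14.5 mm diameter, 50 mm tall. Origin: centre of its foot.

How it is judged:
On the way, in this order (a step that is already met when the one before it is completed fails the run):
1. the battery hatch is pressed in past its release point with the fingers (value of joint battery_hatch below -0.035 rad and contact force between the fingers and battery_hatch above 1 N).
2. the battery hatch has popped up and stays up, untouched, for two seconds (value of joint battery_hatch above 1 rad and contact force between each of the fingers, the arm and battery_hatch below 0.05 N), for 2 s.
At the end, for the whole second after the job is handed in: the battery hatch stands open by more than 1.0 rad (57 degrees), at rest and untouched, after one press and two seconds' watch; the fuse hatch is shut (within 0.03 rad below and 0.05 rad above flush) and the flask, screwdriver, multimeter and spare cell are within 20 mm of where they were (value of joint battery_hatch above 1 rad and velocity of joint battery_hatch between -0.1 and 0.1 rad/s and value of joint fuse_hatch between -0.03 and 0.05 rad and distance of each of flask, screwdriver, multimeter, spare_cell from where it was at the start of the episode below 0.02 m).
It fails at once if the fuse hatch is pressed in or opened (value of joint fuse_hatch below -0.04 rad or value of joint fuse_hatch above 0.06 rad).
It fails at once if the battery hatch is pushed back down after it has popped (a second press) (value of joint battery_hatch between 0.12 and 1 rad and velocity of joint battery_hatch below -0.2 rad/s).
It fails at once if the popped hatch is gripped, pulled or forced (more than 6 N of the hand on it) (value of joint battery_hatch above 0.12 rad and contact force between any of the fingers, the arm and battery_hatch above 6 N).
It fails at once if the hatch is hammered with more than 45 N (contact force between any of the fingers, the arm and battery_hatch above 45 N).
It fails at once if a loose thing is lifted, carried or knocked away (moved 20 mm or more) (distance of any of flask, screwdriver, multimeter, spare_cell from where it was at the start of the episode above 0.02 m).
It also fails if it takes over 38 s, if anything falls off the work surface, if the arm or the gripper's body presses on something with over 40 N, if the wrist force passes 120 N, or if a joint passes its speed limit or range.

## Working session

There is one attempt and no reset: what is moved stays moved. The work goes in short steps, Python scripts to look and compute and a tool call to move; the robot and the scene stay as the last step left them, time stands still between calls to the robot, and variables do not carry over. Pictures are saved under pics/ and viewed, at most 10 in all, crops included, and the job is handed in when it is done.

Besides the shell and the picture viewer there is one more tool, called after "Emit:" in YAML: its name, and indented under it one key for each argument. step_arm: Moves the arm, as the interface text tells. Scaled input: -1 to 1 covers 500 mm each way for a shift and 30 degrees each way for a turn. Its arguments: {"type":"object","properties":{"series":{"type":"array","items":{"type":"object","properties":{"grip":{"type":"number"},"x":{"type":"number","minimum":-1,"maximum":1},"y":{"type":"number","minimum":-1,"maximum":1},"z":{"type":"number","minimum":-1,"maximum":1},"ax":{"type":"number","minimum":-1,"maximum":1},"ay":{"type":"number","minimum":-1,"maximum":1},"az":{"type":"number","minimum":-1,"maximum":1}}}},"force":{"type":"number"}},"required":["series"]}

```bash
mkdir -p pics; python3 - <<'E'
from workcell import bot, imaging
import cv2, pickle, numpy as np
d={n:imaging.read_camera(n) for n in("top","scene")}
pickle.dump(d,open("c.pkl","wb"))
for n in d: cv2.imwrite(f"pics/{n}.png",d[n]["img"][:,:,::-1]); print(n,d[n]["fx"],d[n]["fy"],d[n]["cx"],d[n]["cy"],np.round(d[n]["R"],3).tolist(),d[n]["t"])
s=bot.read_state();print(s["time"],s["tool_pos"],s["tcp_rot"],s["wrist_force"])
E
```

```text
top 403.7802965975887 403.7802965975887 256.08449576162695 188.21457087393935 [[0.019, -1.0, -0.0], [-0.992, -0.019, -0.123], [0.123, 0.003, -0.992]] [0.0291581  0.60133534 1.07833468]
scene 366.81002043186686 366.81002043186686 260.42691555189185 190.79259533602985 [[0.335, 0.942, 0.001], [0.68, -0.241, -0.693], [-0.653, 0.233, -0.721]] [-0.24952819 -0.32151807  1.29700912]
0.1 [ 0.293231   -0.60725824  0.2300715 ] [-3.06054984e+00 -7.00114102e-01  5.71094821e-04] [-0.22067043  0.0060626   0.01309882]
```

View pics/top.png

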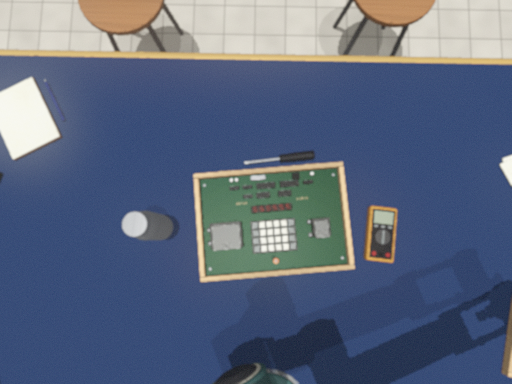

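View pics/scene.png

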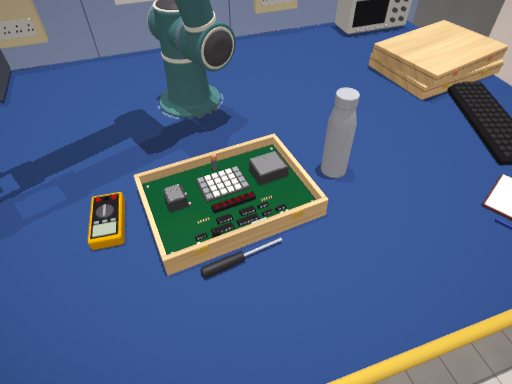

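The top view shows the large hatch at about (227,237) on the +y side, the fuse hatch at (321,228), the spare cell at (276,261) and the flask at about (148,226). Next I measure the case's pose and the large hatch's outline.

```bash
cat > h.py <<'E'
import numpy as np, cv2
def ray(c,uv,z):
    R=np.array(c["R"]);t=np.array(c["t"]);o=-R.T@t
    d=R.T@np.array([(uv[0]-c["cx"])/c["fx"],(uv[1]-c["cy"])/c["fy"],1])
    return o+d*(z-o[2])/d[2]
def proj(c,X):
    p=np.array(c["R"])@X+c["t"];return np.array([c["fx"]*p[0]/p[2]+c["cx"],c["fy"]*p[1]/p[2]+c["cy"]])
E
python3 - <<'E'
import pickle; from h import *
c=pickle.load(open("c.pkl","rb"))["top"]; im=c["img"]; hsv=cv2.cvtColor(im,cv2.COLOR_RGB2HSV)
m=cv2.inRange(hsv,(8,40,110),(28,200,255)); m[:150]=0;m[295:]=0;m[:,:185]=0;m[:,360:]=0
r=cv2.minAreaRect(cv2.findNonZero(m)); P=np.array([ray(c,p,.058) for p in cv2.boxPoints(r)])
print("case",cv2.boxPoints(r).round(1).tolist(),P.round(4).tolist(),P.mean(0))
for i in range(4):
    e=P[(i+1)%4]-P[i];print(np.linalg.norm(e),np.degrees(np.arctan2(e[1],e[0])))
k=P.mean(0)
g=cv2.inRange(hsv,(0,0,50),(179,60,200))
for x0,x1,y0,y1 in((205,248,215,258),(306,336,212,245)):
    b=np.zeros_like(g);b[y0:y1,x0:x1]=g[y0:y1,x0:x1]; b=cv2.morphologyEx(b,cv2.MORPH_OPEN,np.ones((5,5)))
    q=cv2.minAreaRect(cv2.findNonZero(b));B=np.array([ray(c,p,.064) for p in cv2.boxPoints(q)])
    print("box",cv2.boxPoints(q).round(1).tolist(),B.round(4).tolist(),B.mean(0),[np.linalg.norm(B[i]-B[i-1]).round(4) for i in range(4)])
cr=cv2.resize(im[150:290,190:360],None,fx=4.5,fy=4,interpolation=cv2.INTER_CUBIC) 
cv2.imwrite("pics/cr.png",cv2.resize(im[150:290,190:360],None,fx=4,fy=4,interpolation=cv2.INTER_CUBIC)[:,:,::-1])
E
```

```text
case [[190.39999389648438, 173.1999969482422], [345.3999938964844, 159.89999389648438], [354.79998779296875, 268.79998779296875], [199.8000030517578, 282.1000061035156]] [[0.6359, 0.22, 0.058], [0.6806, -0.2023, 0.058], [0.3881, -0.2245, 0.058], [0.346, 0.1841, 0.058]] [ 0.51265055 -0.00569751  0.058     ]
0.42464175890232136 -83.9507780961954
0.29331191501445303 -175.64968107291406
0.4107818670022175 95.8925344520468
0.29210529213741715 7.062491043741934
box [[205.10000610351562, 222.5], [241.39999389648438, 219.5], [243.8000030517578, 249.10000610351562], [207.60000610351562, 252.10000610351562]] [[0.5027, 0.1746, 0.064], [0.5125, 0.0781, 0.064], [0.4344, 0.0698, 0.064], [0.4247, 0.1654, 0.064]] [0.46857419 0.12199151 0.064     ] [np.float64(0.0785), np.float64(0.097), np.float64(0.0786), np.float64(0.0961)]
box [[307.0, 217.0], [330.0, 217.0], [330.0, 238.0], [307.0, 238.0]] [[0.5224, -0.097, 0.064], [0.5236, -0.1585, 0.064], [0.4679, -0.1583, 0.064], [0.4667, -0.0972, 0.064]] [ 0.4951567  -0.12775707  0.064     ] [np.float64(0.0557), np.float64(0.0615), np.float64(0.0557), np.float64(0.0611)]
```

View pics/cr.png

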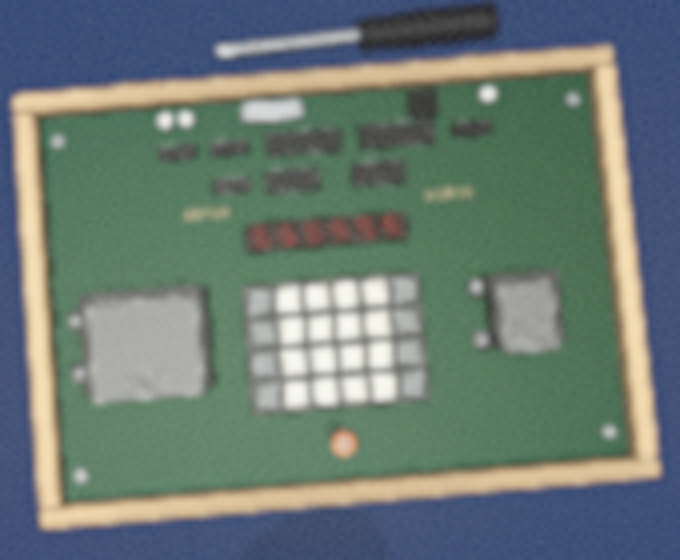

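The crop confirms the large hatch at full-image (210–242, 222–251). The case is turned about 6°. I work out the pad position and the transit now.

```bash
cat >> h.py <<'E'
from scipy.spatial.transform import Rotation as Ro
def rel(s,X,yaw):
    R0=Ro.from_rotvec(s["tcp_rot"]); G=Ro.from_matrix(np.array([[np.cos(yaw),np.sin(yaw),0],[np.sin(yaw),-np.cos(yaw),0],[0,0,-1]]))
    return (R0.inv().apply(np.array(X)-s["tool_pos"])/.5).round(4),(np.degrees((R0.inv()*G).as_rotvec())/30).round(4)
E
python3 - <<'E'
import pickle; from h import *; from workcell import bot
c=pickle.load(open("c.pkl","rb"))["top"]
cr=lambda L:np.array([ray(c,(u/4+190-.4,v/4+150-.4),z) for u,v,z in L])
B=cr([(82,295,.064),(205,288,.064),(208,395,.064),(92,403,.064)]);K=cr([(12,95,.058),(612,47,.058),(660,475,.058),(40,527,.058)])
print(B.round(4),B.mean(0),K.round(4),K.mean(0))
yw=np.mean([np.arctan2(*(K[i]-K[j])[[1,0]]) for i,j in((0,3),(1,2))]+[np.arctan2(-(K[i]-K[j])[0],(K[i]-K[j])[1]) for i,j in((0,1),(3,2))]);print(np.degrees(yw))
u=np.array([np.cos(yw),np.sin(yw),0]);v=np.array([-u[1],u[0],0])
b=K.mean(0)-.03*u+.128*v;print("box",b,"pad",b-.024*u)
s=bot.read_state();print(rel(s,[.38,-.25,.24],yw),rel(s,[.43,.117,.24],yw))
E
```

```text
[[0.5006 0.1613 0.064 ]
 [0.5068 0.0794 0.064 ]
 [0.4363 0.0757 0.064 ]
 [0.4296 0.1523 0.064 ]] [0.46831784 0.11719181 0.064     ] [[ 0.6356  0.2141  0.058 ]
 [ 0.6765 -0.1945  0.058 ]
 [ 0.3894 -0.2241  0.058 ]
 [ 0.348   0.1846  0.058 ]] [ 0.5123939  -0.00498993  0.058     ]
5.8116543340706395
box [0.46958699 0.11931441 0.058     ] pad [0.44571035 0.1168842  0.058     ]
(array([ 0.4669, -0.568 , -0.0187]), array([-3.800e-03,  5.000e-04,  6.653e-01])) (array([ 0.8761, -1.1856, -0.0174]), array([-3.800e-03,  5.000e-04,  6.653e-01]))
```

Emit:
step_arm:
  series:
    - {"x":0.47,"y":-0.57,"z":-0.02,"az":0.665,"grip":1}
    - {"x":0.47,"y":-0.57,"z":-0.02,"az":0.665,"grip":1}
    - {"x":0.47,"y":-0.57,"z":-0.02,"az":0.665,"grip":1}
    - {"x":0.47,"y":-0.57,"z":-0.02,"az":0.665,"grip":1}
    - {"x":0.47,"y":-0.57,"z":-0.02,"az":0.665,"grip":1}
    - {"x":0.47,"y":-0.57,"z":-0.02,"az":0.665,"grip":1}
    - {"x":0.47,"y":-0.57,"z":-0.02,"az":0.665,"grip":1}
    - {"x":0.47,"y":-0.57,"z":-0.02,"az":0.665,"grip":1}
    - {"x":0.47,"y":-0.57,"z":-0.02,"az":0.665,"grip":1}
    - {"x":0.47,"y":-0.57,"z":-0.02,"az":0.665,"grip":1}

```text
validation failed for argument at $.se...
```

```bash
python3 - <<'E'
from h import *; from workcell import bot
s=bot.read_state();print(s["time"],s["tool_pos"],s["q"],s["width"],rel(s,[.43,.117,.20],np.radians(5.8)))
E
```

```text
0.1 [ 0.293231   -0.60725824  0.2300715 ] [-1.15788086e+00  2.64699576e-01  1.60523807e+00  1.46191652e-05
  1.27367472e+00 -3.68588340e-02] 1.000756836390084 (array([ 0.8761, -1.1854,  0.0626]), array([-3.800e-03,  5.000e-04,  6.657e-01]))
```

The move was refused and nothing moved. I try one simple row to find which argument it objects to.

Emit:
step_arm:
  series:
    - {"x":0.05,"y":-0.06,"z":0.0,"ax":0.0,"ay":0.0,"az":0.07,"grip":1.0}

```text
time: 0.2
tool_pos: [0.3018, -0.5724, 0.23]
tcp_rot: [3.075, 0.639, -0.002]
wrist_force: [0.7, 0.4, -0.5]
width: 0.858
grip_force: 0.0
```

All seven keys filled in is accepted, so I continue that way.

Emit:
step_arm:
  series:
    - {"x":0.42,"y":-0.51,"z":-0.02,"ax":0.0,"ay":0.0,"az":0.6,"grip":1.0}
    - {"x":0.42,"y":-0.51,"z":-0.02,"ax":0.0,"ay":0.0,"az":0.6,"grip":1.0}
    - {"x":0.42,"y":-0.51,"z":-0.02,"ax":0.0,"ay":0.0,"az":0.6,"grip":1.0}
    - {"x":0.42,"y":-0.51,"z":-0.02,"ax":0.0,"ay":0.0,"az":0.6,"grip":1.0}
    - {"x":0.42,"y":-0.51,"z":-0.02,"ax":0.0,"ay":0.0,"az":0.6,"grip":1.0}
    - {"x":0.42,"y":-0.51,"z":-0.02,"ax":0.0,"ay":0.0,"az":0.6,"grip":1.0}
    - {"x":0.42,"y":-0.51,"z":-0.02,"ax":0.0,"ay":0.0,"az":0.6,"grip":1.0}
    - {"x":0.42,"y":-0.51,"z":-0.02,"ax":0.0,"ay":0.0,"az":0.6,"grip":1.0}
    - {"x":0.42,"y":-0.51,"z":-0.02,"ax":0.0,"ay":0.0,"az":0.6,"grip":1.0}

```text
time: 1.1
tool_pos: [0.3929, -0.2516, 0.2411]
tcp_rot: [3.137, 0.159, -0.0]
wrist_force: [0.5, -0.3, 0.2]
width: -0.002
grip_force: 0.0
```

```bash
python3 - <<'E'
from h import *; from workcell import bot
s=bot.read_state();print(s["time"],s["tool_pos"],s["q"],s["width"],rel(s,[.4455,.117,.16],np.radians(5.8)))
E
```

```text
1.1 [ 0.39289587 -0.251633    0.24111499] [-6.22646458e-01 -1.45655712e-01  2.01812214e+00 -5.39929746e-04
  1.26909673e+00  8.47264345e-01] -0.0016216264585065992 (array([ 0.1791, -0.723 ,  0.1619]), array([ 0.0008,  0.0006, -0.0003]))
```

Emit:
step_arm:
  series:
    - {"x":0.18,"y":-0.723,"z":0.16,"ax":0.0,"ay":0.0,"az":0.0,"grip":1.0}
    - {"x":0.18,"y":-0.723,"z":0.16,"ax":0.0,"ay":0.0,"az":0.0,"grip":1.0}
    - {"x":0.18,"y":-0.723,"z":0.16,"ax":0.0,"ay":0.0,"az":0.0,"grip":1.0}
    - {"x":0.18,"y":-0.723,"z":0.16,"ax":0.0,"ay":0.0,"az":0.0,"grip":1.0}
    - {"x":0.18,"y":-0.723,"z":0.16,"ax":0.0,"ay":0.0,"az":0.0,"grip":1.0}
    - {"x":0.18,"y":-0.723,"z":0.16,"ax":0.0,"ay":0.0,"az":0.0,"grip":1.0}
    - {"x":0.18,"y":-0.723,"z":0.16,"ax":0.0,"ay":0.0,"az":0.0,"grip":1.0}
    - {"x":0.18,"y":-0.723,"z":0.16,"ax":0.0,"ay":0.0,"az":0.0,"grip":1.0}
    - {"x":0.18,"y":-0.723,"z":0.16,"ax":0.0,"ay":0.0,"az":0.0,"grip":1.0}
    - {"x":0.18,"y":-0.723,"z":0.16,"ax":0.0,"ay":0.0,"az":0.0,"grip":1.0}

```text
time: 2.1
tool_pos: [0.447, 0.1158, 0.1607]
tcp_rot: [3.137, 0.156, -0.002]
wrist_force: [0.0, -0.9, 0.8]
width: 0.001
grip_force: 0.0
```

```bash
python3 - <<'E'
from h import *; from workcell import bot,imaging
c=imaging.read_camera("wrist");im=c["img"][:,:,::-1].copy()
cv2.circle(im,tuple(int(v) for v in proj(c,np.array([.4455,.117,.064]))),4,(0,0,255),1)
cv2.imwrite("pics/w1.png",im)
s=bot.read_state();print(s["time"],s["tool_pos"],s["wrist_force"],proj(c,np.array([.4455,.117,.064])),proj(c,s["tool_pos"]),rel(s,[.4455,.117,.07],np.radians(5.8)))
import pickle;pickle.dump(c,open("w.pkl","wb"))
E
```

```text
2.15 [0.44704972 0.11530167 0.16102243] [ 0.81766124 -0.61333982 -0.57357402] [255.66961927 195.45257807] [258.2825096  241.87925619] (array([-0.0026, -0.0038,  0.182 ]), array([ 0.0016,  0.0015, -0.0057]))
```

View pics/w1.png

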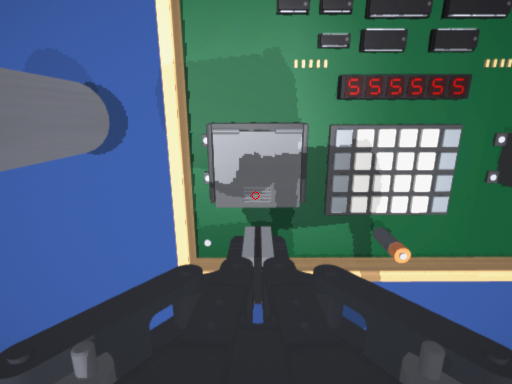

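The wrist view shows the ribbed pad at about (257,194), and my estimate projects to (256,195), so they agree. I descend to just above the hatch.

Emit:
step_arm:
  series:
    - {"x":-0.003,"y":-0.003,"z":0.09,"ax":0.0,"ay":0.0,"az":0.0,"grip":1.0}
    - {"x":-0.003,"y":-0.003,"z":0.14,"ax":0.0,"ay":0.0,"az":0.0,"grip":1.0}
    - {"x":-0.003,"y":-0.003,"z":0.17,"ax":0.0,"ay":0.0,"az":0.0,"grip":1.0}
    - {"x":-0.003,"y":-0.003,"z":0.182,"ax":0.0,"ay":0.0,"az":0.0,"grip":1.0}
    - {"x":-0.003,"y":-0.003,"z":0.182,"ax":0.0,"ay":0.0,"az":0.0,"grip":1.0}
    - {"x":-0.003,"y":-0.003,"z":0.182,"ax":0.0,"ay":0.0,"az":0.0,"grip":1.0}

```text
time: 2.75
tool_pos: [0.4462, 0.1172, 0.0713]
tcp_rot: [-3.138, -0.153, -0.003]
wrist_force: [-0.2, -0.2, 0.4]
width: -0.003
grip_force: 0.0
```

Emit:
step_arm:
  series:
    - {"x":0.0,"y":0.0,"z":0.008,"ax":0.0,"ay":0.0,"az":0.0,"grip":1.0}
    - {"x":0.0,"y":0.0,"z":0.013,"ax":0.0,"ay":0.0,"az":0.0,"grip":1.0}
    - {"x":0.0,"y":0.0,"z":0.016,"ax":0.0,"ay":0.0,"az":0.0,"grip":1.0}
    - {"x":0.0,"y":0.0,"z":0.019,"ax":0.0,"ay":0.0,"az":0.0,"grip":1.0}
    - {"x":0.0,"y":0.0,"z":0.021,"ax":0.0,"ay":0.0,"az":0.0,"grip":1.0}
    - {"x":0.0,"y":0.0,"z":0.021,"ax":0.0,"ay":0.0,"az":0.0,"grip":1.0}

```text
time: 3.35
tool_pos: [0.4458, 0.118, 0.0605]
tcp_rot: [3.138, 0.156, 0.002]
wrist_force: [-1.5, -1.3, 5.8]
width: -0.001
grip_force: 3.0
```

Contact at 5.8 N and about 3.5 mm in. I press a little further to the firm stop, gently.

Emit:
step_arm:
  series:
    - {"x":0.0,"y":0.0,"z":0.002,"ax":0.0,"ay":0.0,"az":0.0,"grip":1.0}
    - {"x":0.0,"y":0.0,"z":0.003,"ax":0.0,"ay":0.0,"az":0.0,"grip":1.0}
    - {"x":0.0,"y":0.0,"z":0.003,"ax":0.0,"ay":0.0,"az":0.0,"grip":1.0}

```text
time: 3.65
tool_pos: [0.4459, 0.118, 0.0599]
tcp_rot: [3.138, 0.156, 0.002]
wrist_force: [-3.3, -1.0, 13.4]
width: 0.001
grip_force: 6.8
```

The force rose to 13.4 N, so the hatch is at its stop. Now I let go: straight up, then up and back towards the robot.

Emit:
step_arm:
  series:
    - {"x":0.0,"y":0.0,"z":-0.03,"ax":0.0,"ay":0.0,"az":0.0,"grip":1.0}
    - {"x":-0.02,"y":0.0,"z":-0.11,"ax":0.0,"ay":0.0,"az":0.0,"grip":1.0}
    - {"x":-0.05,"y":0.0,"z":-0.19,"ax":0.0,"ay":0.0,"az":0.0,"grip":1.0}
    - {"x":-0.08,"y":0.0,"z":-0.27,"ax":0.0,"ay":0.0,"az":0.0,"grip":1.0}
    - {"x":-0.08,"y":0.0,"z":-0.34,"ax":0.0,"ay":0.0,"az":0.0,"grip":1.0}
    - {"x":-0.08,"y":0.0,"z":-0.34,"ax":0.0,"ay":0.0,"az":0.0,"grip":1.0}
    - {"x":-0.08,"y":0.0,"z":-0.34,"ax":0.0,"ay":0.0,"az":0.0,"grip":1.0}
    - {"x":-0.08,"y":0.0,"z":-0.34,"ax":0.0,"ay":0.0,"az":0.0,"grip":1.0}
    - {"x":-0.08,"y":0.0,"z":-0.34,"ax":0.0,"ay":0.0,"az":0.0,"grip":1.0}
    - {"x":-0.08,"y":0.0,"z":-0.34,"ax":0.0,"ay":0.0,"az":0.0,"grip":1.0}
    - {"x":-0.08,"y":0.0,"z":-0.34,"ax":0.0,"ay":0.0,"az":0.0,"grip":1.0}
    - {"x":-0.08,"y":0.0,"z":-0.34,"ax":0.0,"ay":0.0,"az":0.0,"grip":1.0}

```text
time: 4.85
tool_pos: [0.4051, 0.1138, 0.2277]
tcp_rot: [3.138, 0.155, -0.002]
wrist_force: [1.3, 1.5, 0.2]
width: -0.005
grip_force: 0.0
```

Emit:
step_arm:
  series:
    - {"x":0.0,"y":0.0,"z":0.0,"ax":0.0,"ay":0.0,"az":0.0,"grip":1.0}
    - {"x":0.0,"y":0.0,"z":0.0,"ax":0.0,"ay":0.0,"az":0.0,"grip":1.0}
    - {"x":0.0,"y":0.0,"z":0.0,"ax":0.0,"ay":0.0,"az":0.0,"grip":1.0}
    - {"x":0.0,"y":0.0,"z":0.0,"ax":0.0,"ay":0.0,"az":0.0,"grip":1.0}
    - {"x":0.0,"y":0.0,"z":0.0,"ax":0.0,"ay":0.0,"az":0.0,"grip":1.0}
    - {"x":0.0,"y":0.0,"z":0.0,"ax":0.0,"ay":0.0,"az":0.0,"grip":1.0}
    - {"x":0.0,"y":0.0,"z":0.0,"ax":0.0,"ay":0.0,"az":0.0,"grip":1.0}
    - {"x":0.0,"y":0.0,"z":0.0,"ax":0.0,"ay":0.0,"az":0.0,"grip":1.0}
    - {"x":0.0,"y":0.0,"z":0.0,"ax":0.0,"ay":0.0,"az":0.0,"grip":1.0}
    - {"x":0.0,"y":0.0,"z":0.0,"ax":0.0,"ay":0.0,"az":0.0,"grip":1.0}
    - {"x":0.0,"y":0.0,"z":0.0,"ax":0.0,"ay":0.0,"az":0.0,"grip":1.0}
    - {"x":0.0,"y":0.0,"z":0.0,"ax":0.0,"ay":0.0,"az":0.0,"grip":1.0}

```text
time: 6.05
tool_pos: [0.4053, 0.1139, 0.2283]
tcp_rot: [-3.138, -0.155, -0.0]
wrist_force: [0.4, 0.8, -1.5]
width: 0.002
grip_force: 0.0
```

```bash
python3 - <<'E'
from h import *; from workcell import bot,imaging
a=imaging.read_camera("wrist")["img"];b=imaging.read_camera("scene")["img"][110:280,60:360]
cv2.imwrite("pics/w2.png",cv2.resize(a,(400,300))[:,:,::-1]);cv2.imwrite("pics/s2.png",cv2.resize(b,None,fx=2,fy=2)[:,:,::-1])
s=bot.read_state();print(s["time"],s["tool_pos"])
E
```

```text
6.15 [0.40529477 0.1139206  0.22829937]
```

View pics/w2.png

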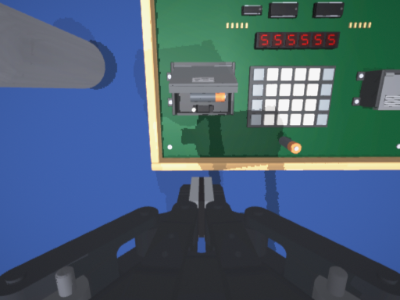

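View pics/s2.png

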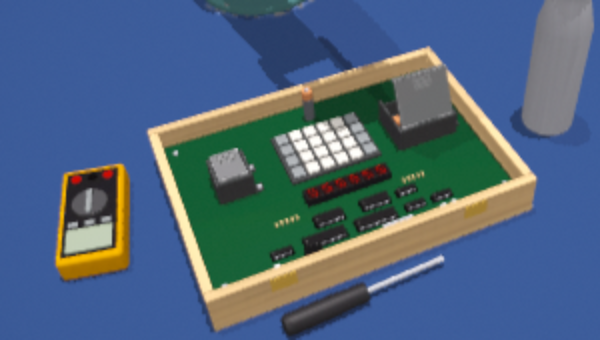

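The battery hatch stands up with the cell visible inside: wrist view around (205,75)–(205,100), scene crop at (420,95). The fuse hatch is shut and the loose things have not moved. I watch for another three seconds or so, then hand in.

Emit:
step_arm:
  series:
    - {"x":0.0,"y":0.0,"z":0.0,"ax":0.0,"ay":0.0,"az":0.0,"grip":1.0}
    - {"x":0.0,"y":0.0,"z":0.0,"ax":0.0,"ay":0.0,"az":0.0,"grip":1.0}
    - {"x":0.0,"y":0.0,"z":0.0,"ax":0.0,"ay":0.0,"az":0.0,"grip":1.0}
    - {"x":0.0,"y":0.0,"z":0.0,"ax":0.0,"ay":0.0,"az":0.0,"grip":1.0}
    - {"x":0.0,"y":0.0,"z":0.0,"ax":0.0,"ay":0.0,"az":0.0,"grip":1.0}
    - {"x":0.0,"y":0.0,"z":0.0,"ax":0.0,"ay":0.0,"az":0.0,"grip":1.0}
    - {"x":0.0,"y":0.0,"z":0.0,"ax":0.0,"ay":0.0,"az":0.0,"grip":1.0}
    - {"x":0.0,"y":0.0,"z":0.0,"ax":0.0,"ay":0.0,"az":0.0,"grip":1.0}
    - {"x":0.0,"y":0.0,"z":0.0,"ax":0.0,"ay":0.0,"az":0.0,"grip":1.0}
    - {"x":0.0,"y":0.0,"z":0.0,"ax":0.0,"ay":0.0,"az":0.0,"grip":1.0}
    - {"x":0.0,"y":0.0,"z":0.0,"ax":0.0,"ay":0.0,"az":0.0,"grip":1.0}
    - {"x":0.0,"y":0.0,"z":0.0,"ax":0.0,"ay":0.0,"az":0.0,"grip":1.0}

```text
time: 7.35
tool_pos: [0.4053, 0.1139, 0.2283]
tcp_rot: [-3.138, -0.155, 0.0]
wrist_force: [-0.9, -0.9, 0.8]
width: -0.001
grip_force: 0.0
```

Emit:
step_arm:
  series:
    - {"x":0.0,"y":0.0,"z":0.0,"ax":0.0,"ay":0.0,"az":0.0,"grip":1.0}
    - {"x":0.0,"y":0.0,"z":0.0,"ax":0.0,"ay":0.0,"az":0.0,"grip":1.0}
    - {"x":0.0,"y":0.0,"z":0.0,"ax":0.0,"ay":0.0,"az":0.0,"grip":1.0}
    - {"x":0.0,"y":0.0,"z":0.0,"ax":0.0,"ay":0.0,"az":0.0,"grip":1.0}
    - {"x":0.0,"y":0.0,"z":0.0,"ax":0.0,"ay":0.0,"az":0.0,"grip":1.0}
    - {"x":0.0,"y":0.0,"z":0.0,"ax":0.0,"ay":0.0,"az":0.0,"grip":1.0}
    - {"x":0.0,"y":0.0,"z":0.0,"ax":0.0,"ay":0.0,"az":0.0,"grip":1.0}
    - {"x":0.0,"y":0.0,"z":0.0,"ax":0.0,"ay":0.0,"az":0.0,"grip":1.0}
    - {"x":0.0,"y":0.0,"z":0.0,"ax":0.0,"ay":0.0,"az":0.0,"grip":1.0}
    - {"x":0.0,"y":0.0,"z":0.0,"ax":0.0,"ay":0.0,"az":0.0,"grip":1.0}
    - {"x":0.0,"y":0.0,"z":0.0,"ax":0.0,"ay":0.0,"az":0.0,"grip":1.0}
    - {"x":0.0,"y":0.0,"z":0.0,"ax":0.0,"ay":0.0,"az":0.0,"grip":1.0}

```text
time: 8.55
tool_pos: [0.4053, 0.1139, 0.2283]
tcp_rot: [3.138, 0.155, 0.0]
wrist_force: [-0.2, -0.1, -1.3]
width: 0.001
grip_force: 0.0
```

Emit:
step_arm:
  series:
    - {"x":0.0,"y":0.0,"z":0.0,"ax":0.0,"ay":0.0,"az":0.0,"grip":1.0}
    - {"x":0.0,"y":0.0,"z":0.0,"ax":0.0,"ay":0.0,"az":0.0,"grip":1.0}
    - {"x":0.0,"y":0.0,"z":0.0,"ax":0.0,"ay":0.0,"az":0.0,"grip":1.0}
    - {"x":0.0,"y":0.0,"z":0.0,"ax":0.0,"ay":0.0,"az":0.0,"grip":1.0}
    - {"x":0.0,"y":0.0,"z":0.0,"ax":0.0,"ay":0.0,"az":0.0,"grip":1.0}
    - {"x":0.0,"y":0.0,"z":0.0,"ax":0.0,"ay":0.0,"az":0.0,"grip":1.0}
    - {"x":0.0,"y":0.0,"z":0.0,"ax":0.0,"ay":0.0,"az":0.0,"grip":1.0}
    - {"x":0.0,"y":0.0,"z":0.0,"ax":0.0,"ay":0.0,"az":0.0,"grip":1.0}

```text
time: 9.35
tool_pos: [0.4053, 0.1139, 0.2282]
tcp_rot: [-3.138, -0.155, 0.0]
wrist_force: [0.2, 0.5, 0.4]
width: -0.002
grip_force: 0.0
```

```bash
python3 - <<'E'
from h import *; from workcell import bot,imaging
b=imaging.read_camera("scene")["img"][110:280,60:360]; a=cv2.imread("pics/s2.png")
print("diff", cv2.absdiff(cv2.resize(b,None,fx=2,fy=2)[:,:,::-1],a)[60:150,370:470].mean())
print(bot.read_state()["time"],bot.finish_job())
E
```

```text
diff 0.555037037037037
the job is handed in; nothing more can be done
9.4 None
```

I pressed the battery hatch once to its stop; it popped open by itself and stayed up, untouched, for over 3 s, with the fuse hatch shut and the loose things in place in the pictures; the job is handed in (9.4 s, no verdict returned).

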